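# Clip the spoon to the spice box's eye

## Task

Clip the wooden spoon onto the spice box so that it does not get lost: press the red gate of its snap hook inward against the upright bar of the box's steel eye, gently, until the bar is inside the hook and the gate has sprung shut behind it. Draw the spoon back with a light tug so that the shut gate bears on the bar and proves the catch, then leave the spoon lying flat on the table, still clipped on, and let go. Do not force anything (no more than about 15 N on the eye) and leave the teapot, the glasses and the sugar dome alone.

Things in the scene. Friction and masses are not known exactly. Their poses are not given: they have to be found in the camera images.
- spoon: Loose wooden spoon with a rigid steel snap hook at its handle's end, 157 mm long, 80 g, lying flat on bowl and ferrule. Origin: on the underside below the handle's middle (height 0 when lying); +x along the handle to the hook, +z up. Bowl 36 mm across, 22 mm high, centred at x = -64 mm. Brass ferrule x = 24 to 34 mm, 26 mm high.
- spoon_grip (a point): Where to grasp the spoon, across y: the middle of its straight wooden handle, 14 mm wide (y), 18 mm high (z 6 to 24 mm), from x = -50 to +24 mm. The point lies 15 mm above the underside, at the spoon's x = 0.
- hook_mouth (a point): Point of the hook's mouth that best meets the bar: spoon's x 66.5, y +8, z 15 mm, on the shut gate's centre line. The hook is a flat loop of 6 mm round bar at z = 15 mm, sides centred at y = -17 and +19.5 mm. Its mouth, at the far end, is clear from the gate's pivot (y -10) to the rounded nose (y +12.5 mm). The bar may meet it at y = +5 to +10 mm.
- hook_spine (a point): Point on the centre line of the hook's back bar (spine, along y, 6 mm thick): spoon's x 37, y +8, z 15 mm. Between the gate's centre line and the spine's surface there are 26.5 mm, so the 5 mm eye bar strikes the spine, hard, when its centre is 24 mm past the gate's centre line.
- gate (a joint): Red sprung gate, 4 mm rod 22 mm long from its pivot (spoon's x 66.5, y -10 mm) along +y. 0 rad = shut, on a stop (cannot open outward); grows to 1.25 pressed inward, towards the spoon's -x. Springs shut. About 2 N starts it, up to 6 N presses it to 0.8 rad, far open. It snaps shut behind the bar when the bar's centre is about 15 to 19 mm past the mouth point; the force then drops to zero.
- spice_box: White and orange plastic spice box, 80 mm deep (x), 120 mm wide (y), 50 mm high, does not move. Origin: centre of its underside; the front face, at x = -40 mm, faces -x; +x leads into the box. High on the front is a press-button catch (not used). A rigid steel eye stands out from the front on a stud that is screwed in by a different amount each time.
- eye_root (a point): Middle of the box's front face where the eye's stud enters, 21 mm above the table; axes as the box. The eye (eye; its bar: eye_c0): upright ring of 5 mm wire in the box's x-z plane, 39 mm long, 41 mm high, opening z 5.5 to 36.5 mm, 29 mm long. The bar to clip onto is foremost: vertical, straight from z 8 to 33 mm, at y = 0, anywhere from 36 to 64 mm in front of this point (not measured: look or feel).
- teapot: Bystander: empty glass teapot with a steel lid, 111 mm high, 116 mm across, 175 mm over spout (+y) and handle (-y). Origin under its centre.
- glasses: Bystander: two amber glasses nested one in the other, 68 mm across, 102 mm high. Origin under its centre.
- sugar_dome: Bystander: white ceramic sugar dome, 104 mm across, 83 mm high. Origin under its centre.

How it is judged:
On the way, in this order (a step that is already met when the one before it is completed fails the run):
1. the eye's bar presses the hook's gate inward (value of joint gate above 0.4 rad and contact force between gate and eye_c0 above 0.5 N), for 0.05 s.
2. the bar is inside the hook and the gate has sprung shut behind it (x of eye_c0 in the frame of spoon between 0.04 and 0.0645 m and y of eye_c0 in the frame of spoon between -0.015 and 0.017 m and height (world z) of spoon between -0.008 and 0.018 m and angle between spoon's own z axis and vertical below 0.25 rad and value of joint gate below 0.12 rad), for 0.2 s.
3. the spoon is drawn back so that the shut gate bears on the bar (over 1.5 N) (all of step 2 and x of eye_c0 in the frame of spoon above 0.058 m and contact force between spoon and eye_c0 above 1.5 N), for 0.1 s.
At the end, for the whole second after the job is handed in: The eye's bar is inside the hook's loop with the gate shut (below 0.12 rad); the spoon lies flat on the table (origin less than 4 mm up, tilted less than 0.1 rad), let go and at rest (below 20 mm/s) (all of step 2 and height (world z) of spoon below 0.004 m and angle between spoon's own z axis and vertical below 0.1 rad and linear speed of spoon below 0.02 m/s); the robot touches nothing.
It fails at once if the spoon's hook and the eye press on each other with more than 15 N (contact force between spoon and eye above 15 N).
It fails at once if the robot presses on the eye with more than 15 N (contact force between any of the fingers, the arm and eye above 15 N).
It fails at once if the glass teapot is shifted more than 15 mm or tipped (distance of teapot from where it was at the start of the episode above 0.015 m or angle between teapot's own z axis and vertical above 0.2 rad).
It fails at once if the nested pair of glasses is shifted more than 15 mm or tipped (distance of glasses from where it was at the start of the episode above 0.015 m or angle between glasses's own z axis and vertical above 0.2 rad).
It fails at once if the sugar dome is shifted more than 15 mm or tipped (distance of sugar_dome from where it was at the start of the episode above 0.015 m or angle between sugar_dome's own z axis and vertical above 0.2 rad).
It also fails if it takes over 72 s, if anything falls off the work surface, if the arm or the gripper's body presses on something with over 40 N, if the wrist force passes 120 N, or if a joint passes its speed limit or range.

## Robot

A 6-joint arm with a two-finger parallel gripper is mounted at the origin on the work surface. World frame = base frame: x ahead of the robot, y to its left, z up, the work surface at z = 0. Lengths are in m, angles in rad, forces in N, time in s.
With the tool pointing down it reaches from about 0.35 to 0.975 m from the base axis. Payload 4.9 kg.
Tool frame: the origin (TCP) lies on the centre line of the jaws, within the pads' length; the fingertips stand ctrl.tcp_to_tips ahead of it and the grasp point (between the pads) lies 3 mm ahead of it (ctrl.tcp_to_tips is the distance from the TCP to the fingertips, in m); z points along the fingers, y is the direction in which the jaws open and shut (so a half turn about z gives the same grasp; the last joint's range is limited). The gripper opens to 85 mm and grips with 20 to 120 N. Pads are 22 mm wide; open, the fingers measure 114 mm over their backs; the gripper's body (76 mm by 85 mm) begins 54 mm behind the grasp point. The pads swing forward as they close: fully open they stand 13 mm farther back than shut.
Start: joints at [1.028, 0.053, 1.613, -0, 1.476, -0.119], TCP at [0.257, 0.57, 0.253] pointing down, gripper open.
Joint ranges: [-3.01, 3.01], [-1.01, 2.22], [0.06, 2.58], [-1.02, 4.17], [0.09, 2.62], [-3.14, 3.14]. Speed limits (rad/s): [2.57, 2.57, 3.14, 3.14, 3.14, 3.14].

## Interface

Orientations are given as a rotation vector (axis times angle).
In Python, from station import ctrl, vision gives the robot as it stands.
- The arm moves only by the tool jog_arm, never from a script. Its argument "deltas" is a list of rows, each a list of 7 numbers: the turn, a rotation vector about the tool's x, y, z in rad, then the shift along the tool's x, y, z in cm, then the opening, from 0 (shut) to 1 (fully open). A call has 1 to 12 rows; each row shifts and turns the commanded pose from where the row before left it, along the tool's axes as they then stand; what a row does not reach is not made up. A row lasts 1/12 s, in which the tool goes at most 41.7 mm and 7.16 degrees, less where a joint would pass 70% of its speed; a pose out of reach is approached as far as the arm can. A call with a gripper value outside its range is refused whole. The fingers move at their own pace and stop on an object; "grip_force" is the grip in N (left out, the last holds). Time passes only in rows, so rows that do not move let the fingers close. It gives the time, the measured TCP pose, the force and the opening at its end, in the units of the state.
- ctrl.get_obs(): the state, without advancing time (a new reading comes with each control period).
- vision.get_image(name): name is "scene" or "top"; returns (picture, depth): 384x512x3 uint8, red, green, blue; 384x512 float32, m along the optical axis (not along the pixel's ray), 0 where there is no reading.
- vision.calibration(name): a dict with "fx", "fy", "cx", "cy" (pixels), "rvec" (rotation vector, rad) and "tvec" (3), from world to camera coordinates, as OpenCV has them. Camera axes: x right, y down, z forward; pixel columns grow to the right and rows downward; lengths in m; the calibration is good to about 2 mm. A picture is of the moment at which its call begins. calibration takes no time and is no camera call.
- ctrl.finish_job(): hands the job in, once; it reports no verdict.
The state is a dict: "t": time; "q": joint angles; "dq": joint speeds; "effort": joint torques, N m; "tool_pos": TCP position; "tool_rot": TCP orientation; "contact_force": force on the tool from outside, world axes, zero at the start; "wrist_torque": the same for the moment, N m; "opening": finger opening in m.
Only numpy, scipy, OpenCV 4.12 (cv2) and the standard library are available. Lean on these libraries where they do the work, as an engineer would, in place of code of your own. Each camera call takes 0.05 s, during which the arm holds its last target. There are 200 camera calls.

## Working session

There is one attempt and no reset: what is moved stays moved. The work goes in short steps, Python scripts to look and compute and a tool call to move; the robot and the scene stay as the last step left them, time stands still between calls to the robot, and variables do not carry over. Pictures are saved under pics/ and viewed, about 8 in all and at most 12, crops included, and the job is handed in when it is done.

Besides the shell and the picture viewer there is one more tool, called after "Call:" as name(argument=value, ...) on one line, values as JSON. jog_arm: Moves the arm, as the interface text tells. Its arguments: {"type":"object","properties":{"deltas":{"type":"array"},"grip_force":{"type":"number"}},"required":["deltas"]}

```bash
mkdir -p pics; ls
cat > h.py <<'E'
import numpy as np, cv2
from station import ctrl, vision
def cam(n):
    c=vision.calibration(n); R=cv2.Rodrigues(np.array(c["rvec"],float))[0]; return c,R,np.array(c["tvec"],float).ravel()
def ray(n,u,v,z):
    c,R,t=cam(n); d=R.T@np.array([(u-c["cx"])/c["fx"],(v-c["cy"])/c["fy"],1]); o=-R.T@t
    return o+d*(z-o[2])/d[2]
def proj(n,p):
    c,R,t=cam(n); q=R@np.array(p)+t; return c["fx"]*q[0]/q[2]+c["cx"],c["fy"]*q[1]/q[2]+c["cy"]
def cloud(n,D):
    c,R,t=cam(n); v,u=np.indices(D.shape); P=np.stack([(u-c["cx"])/c["fx"]*D,(v-c["cy"])/c["fy"]*D,D],-1)
    return (P-t)@R
E
python3 - <<'E'
from h import *
print({k:np.round(v,3) for k,v in ctrl.get_obs().items()}, ctrl.tcp_to_tips)
for n in("scene","top"):
    I,D=vision.get_image(n); np.savez(f"{n}0.npz",I=I,D=D); cv2.imwrite(f"pics/{n}0.png",I[...,::-1])
    c,R,t=cam(n); print(n,c["fx"],-R.T@t,R[2])
E
```

```text
pics
{'t': np.float64(0.0), 'q': array([ 1.028,  0.053,  1.614, -0.   ,  1.476, -0.119]), 'dq': array([ 0.   ,  0.001,  0.   , -0.001, -0.001, -0.002]), 'effort': array([-0.0000e+00, -3.9369e+01, -3.7018e+01, -0.0000e+00,  7.0000e-03,
        0.0000e+00]), 'tool_pos': array([0.257, 0.569, 0.252]), 'tool_rot': array([-6.610e-01, -3.071e+00,  3.000e-03]), 'contact_force': array([ 0.235,  0.58 , -0.411]), 'wrist_torque': array([-0.018,  0.   ,  0.029]), 'opening': np.float64(0.086)} 0.022
scene 481.60529274363114 [1.54003558 0.03196479 0.87561517] [-0.74815667 -0.02964854 -0.66285939]
top 394.3555589880682 [ 0.49630672 -0.00866447  1.06124308] [ 0.09834695 -0.0149682  -0.99503961]
```

View pics/top0.png

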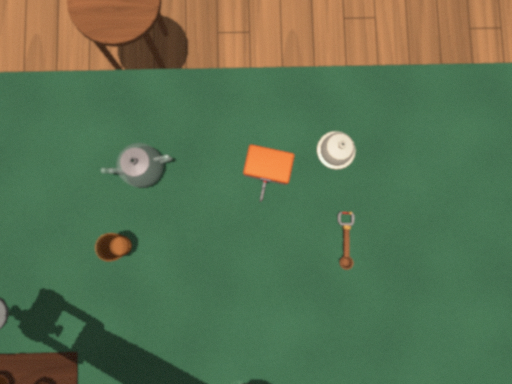

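View pics/scene0.png

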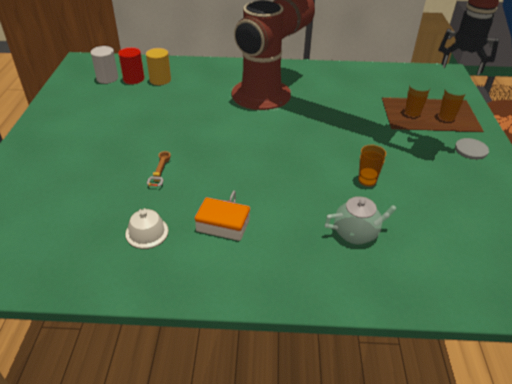

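The top view shows the spoon at about (346,240) with its hook up, the box at (269,164) with the eye reaching down to (263,198), the dome at (337,150), the teapot at (140,165) and the glasses at (113,246). The scene view agrees with this.

Run:
```python
from h import *
a=np.load("top0.npz");I,D=a["I"],a["D"];P=cloud("top",D);hsv=cv2.cvtColor(I,cv2.COLOR_RGB2HSV)
# box top: orange
m=((hsv[...,0]<18)&(hsv[...,1]>180)&(hsv[...,2]>180)).astype(np.uint8); m[:, :220]=0;m[:100]=0; m[200:]=0
print("box z",np.median(P[m>0][:,2]))
r=cv2.minAreaRect(cv2.findNonZero(m)); c=cv2.boxPoints(r); W=np.array([ray("top",u,v,.05) for u,v in c]); print(W.round(4),W.mean(0),[np.linalg.norm(W[i]-W[i-1]) for i in range(4)])
# non-green in spoon and eye areas
ng=((hsv[...,0]<45)|(hsv[...,0]>100)|(hsv[...,1]<90)).astype(np.uint8)
s=np.zeros_like(ng); s[205:275,330:365]=ng[205:275,330:365]
pts=cv2.findNonZero(s)[:,0]; W=np.array([ray("top",u,v,.015) for u,v in pts]);
print("spoon n",len(pts),"bbox",pts.min(0),pts.max(0))
for v in range(pts[:,1].min(),pts[:,1].max()+1,3):
    u=pts[pts[:,1]==v][:,0]; print(v,u.min(),u.max(),round(u.mean(),1),P[v,int(u.mean())].round(3))
for n,(x,y,w,h) in {"top":(235,135,70,75),}.items():
    cv2.imwrite("pics/box.png",cv2.resize(I[y:y+h,x:x+w,::-1],None,fx=6,fy=6,interpolation=cv2.INTER_CUBIC))
sp=cv2.resize(I[205:275,325:370,::-1],None,fx=6,fy=6,interpolation=cv2.INTER_CUBIC)
S=np.load("scene0.npz")["I"]; s2=cv2.resize(S[180:250,185:260,::-1],None,fx=6,fy=6,interpolation=cv2.INTER_CUBIC)[:420]
b=cv2.imread("pics/box.png")[:420]
b=cv2.resize(I[135:205,240:300,::-1],None,fx=6,fy=6,interpolation=cv2.INTER_CUBIC)
cv2.imwrite("pics/crop.png",cv2.resize(np.hstack([sp[:420],b,]),None,fx=1,fy=1)); cv2.imwrite("pics/crop2.png",s2)
```

```text
box z 0.049779300406473055
[[ 0.6475 -0.0084  0.05  ]
 [ 0.7223 -0.0264  0.05  ]
 [ 0.6946 -0.1394  0.05  ]
 [ 0.6201 -0.1206  0.05  ]] [ 0.67111624 -0.07370787  0.05      ] [np.float64(0.11548136532907381), np.float64(0.07685287622068965), np.float64(0.11634237893746191), np.float64(0.07677726544263945)]
spoon n 772 bbox [336 210] [355 271]
210 339 351 345.0 [ 0.548 -0.28   0.002]
213 337 354 345.5 [ 0.54  -0.275  0.017]
216 336 355 345.5 [ 0.532 -0.28  -0.004]
219 336 355 345.5 [ 0.524 -0.279 -0.   ]
222 337 355 346.0 [ 0.516 -0.281 -0.   ]
225 339 354 346.5 [ 0.508 -0.274  0.027]
228 340 352 346.0 [ 0.5   -0.273  0.028]
231 341 350 345.5 [ 0.492 -0.271  0.026]
234 342 350 346.0 [ 0.484 -0.275  0.021]
237 342 350 346.0 [ 0.476 -0.273  0.026]
240 342 350 346.0 [ 0.469 -0.273  0.026]
243 342 350 346.0 [ 0.461 -0.273  0.023]
246 342 350 346.0 [ 0.453 -0.272  0.025]
249 342 350 346.0 [ 0.445 -0.272  0.024]
252 342 351 346.5 [ 0.437 -0.272  0.023]
255 341 351 346.0 [ 0.43  -0.271  0.022]
258 339 353 346.0 [ 0.42  -0.276  0.003]
261 338 354 346.0 [ 0.413 -0.276  0.003]
264 338 354 346.0 [ 0.405 -0.275  0.004]
267 340 353 346.5 [ 0.398 -0.272  0.014]
270 342 350 346.0 [ 0.388 -0.276 -0.004]
```

View pics/crop.png

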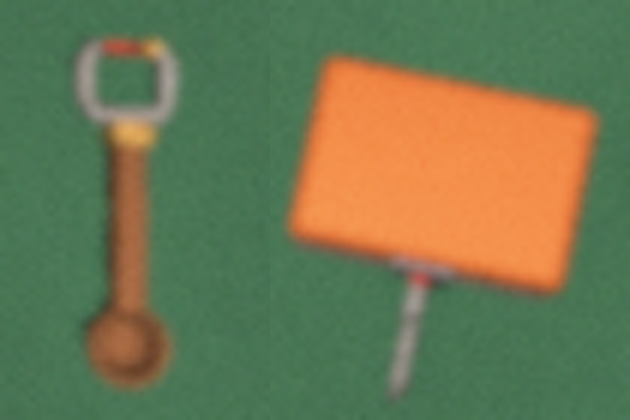

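View pics/crop2.png

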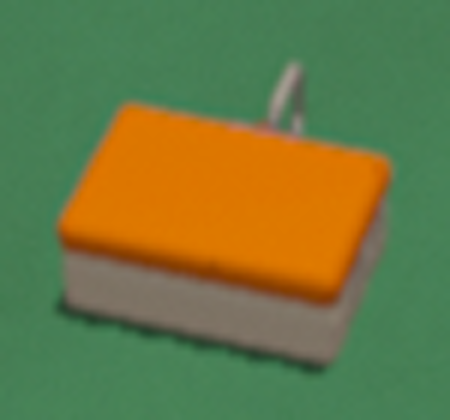

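The crop shows the spoon with its red gate across the far end of the hook. The gate's brass pivot is on the right, which is -y, as specified. The eye bar's tip is at about pixel (261,200) in the top view. Next I measure both accurately.

Run:
```python
from h import *
a=np.load("top0.npz");I,D=a["I"],a["D"];hsv=cv2.cvtColor(I,cv2.COLOR_RGB2HSV).astype(int);P=cloud("top",D)
H,S,V=hsv[...,0],hsv[...,1],hsv[...,2]
def reg(m,y0,y1,x0,x1):
    r=np.zeros_like(m);r[y0:y1,x0:x1]=m[y0:y1,x0:x1];v,u=np.nonzero(r);return u,v
# handle: centreline by saturating rows 232..252
ng=((H<45)|(H>100)|(S<90))
cx=[];
w=np.clip(I[...,0].astype(float)-I[...,1]*.6,0,None)
for v in range(234,253):
    u=np.arange(335,358); e=np.clip(I[v,335:358,0].astype(float)-I[v,335:358,1]+10,0,None); cx.append(ray("top",(u*e).sum()/e.sum(),v,.018))
cx=np.array(cx); f=np.polyfit(cx[:,0],cx[:,1],1); print("handle y=",f,"yaw deg",np.degrees(np.arctan(f[0])))
m=(I[...,0].astype(int)-I[...,1]>60)&((H<5)|(H>172))
u,v=reg(m,205,225,330,365); print("red",len(u),u.mean(),v.mean(),u.min(),u.max(),ray("top",u.mean(),v.mean(),.015))
u,v=reg(ng,205,280,330,365); print("ends",ray("top",346,v.min()-.5,.015),ray("top",346,v.max()+.5,.011))
u,v=reg(ng,205,222,330,365); print("hook sides",ray("top",335.5,218,.015),ray("top",355.5,218,.015))
# eye
u,v=reg(ng,184,206,252,275)
for r in range(v.min(),v.max()+1):
    k=u[v==r]; c=int(k.mean()); print(r,k.min(),k.max(),ray("top",k.mean(),r,.041).round(4),ray("top",k.mean(),r,.02).round(4),P[r,c].round(3))
# scene: box top
a=np.load("scene0.npz");J=a["I"];h=cv2.cvtColor(J,cv2.COLOR_RGB2HSV).astype(int)
m=((h[...,0]<20)&(h[...,1]>180)&(h[...,2]>150)).astype(np.uint8);q=np.zeros_like(m);q[190:245,185:260]=m[190:245,185:260]
c=cv2.approxPolyDP(cv2.convexHull(cv2.findNonZero(q)),4,True)[:,0]
print("scene box",[(tuple(x),ray("scene",*map(float,x),.05).round(3)) for x in c])
print("scene eye tip",ray("scene",233.8,190.3,.041), "top eye tip",ray("top",261.2,200.3,.02))
m=((h[...,0]<6)|(h[...,0]>172))&(h[...,1]>120);q=m[175:192,140:170];v,u=np.nonzero(q)
if len(u):print("scene red",len(u),ray("scene",u.mean()+140,v.mean()+175,.015))
```

```text
handle y= [-0.04737058 -0.25242926] yaw deg -2.712106844413766<stdin>:14: RuntimeWarning: Mean of empty slice.
  ret = ret.dtype.type(ret / rcount)
Traceback (most recent call last):
ValueError: zero-size array to reduction operation minimum which has no identity
```

Run:
```python
from h import *
a=np.load("top0.npz");I,D=a["I"].astype(int),a["D"];P=cloud("top",D)
hsv=cv2.cvtColor(a["I"],cv2.COLOR_RGB2HSV).astype(int);H,S,V=hsv[...,0],hsv[...,1],hsv[...,2]
ng=((H<45)|(H>100)|(S<90))
def reg(m,y0,y1,x0,x1):
    r=np.zeros_like(m);r[y0:y1,x0:x1]=m[y0:y1,x0:x1];v,u=np.nonzero(r);return u,v
print(I[209:216,346])
m=(I[...,0]-I[...,1]>30)
u,v=reg(m,207,219,335,358);print("red+brass",len(u),u.min(),u.max(),v.min(),v.max()); w=(I[...,0]-I[...,1])[v,u]
print(ray("top",np.average(u,weights=w),np.average(v,weights=w),.015))
u,v=reg(ng,205,280,330,365); print("ends",ray("top",346,v.min()-.5,.015),ray("top",346,v.max()+.5,.011))
print("hook sides",ray("top",335.5,218,.015),ray("top",355.5,218,.015))
u,v=reg(ng,184,206,252,275)
for r in range(v.min(),v.max()+1):
    k=u[v==r]
    if len(k): print(r,k.min(),k.max(),ray("top",k.mean(),r,.041).round(4),ray("top",k.mean(),r,.02).round(4),P[r,int(k.mean())].round(3))
J=np.load("scene0.npz")["I"];h=cv2.cvtColor(J,cv2.COLOR_RGB2HSV).astype(int)
m=((h[...,0]<20)&(h[...,1]>180)&(h[...,2]>150)).astype(np.uint8);q=np.zeros_like(m);q[190:245,185:260]=m[190:245,185:260]
c=cv2.approxPolyDP(cv2.convexHull(cv2.findNonZero(q)),4,True)[:,0]
print("scene box",[(tuple(x),ray("scene",*map(float,x),.05).round(3)) for x in c])
print("scene eye tip",ray("scene",233.8,190.3,.041), "top eye tip",ray("top",261.2,200.3,.02))
m=(J[...,0].astype(int)-J[...,1]>60)&(h[...,0]<6);v,u=np.nonzero(m[175:192,140:170])
if len(u):print("scene red",len(u),ray("scene",u.mean()+140,v.mean()+175,.015))
```

```text
[[ 70 113  80]
 [ 83 117  86]
 [114 103  74]
 [155  89  68]
 [149  79  59]
 [117 101  74]
 [ 81 112  79]]
red+brass 18 342 350 212 213
[ 0.54097402 -0.27771854  0.015     ]
ends [ 0.54893927 -0.27911493  0.015     ] [ 0.38595638 -0.2722786   0.011     ]
hook sides [ 0.52701518 -0.25004965  0.015     ] [ 0.52575468 -0.30335352  0.015     ]
184 261 273 [ 0.619  -0.0641  0.041 ] [ 0.6216 -0.0653  0.02  ] [ 0.624 -0.066  0.003]
185 261 267 [ 0.6165 -0.0611  0.041 ] [ 0.619  -0.0622  0.02  ] [ 0.618 -0.062  0.025]
186 261 266 [ 0.6139 -0.0598  0.041 ] [ 0.6163 -0.0608  0.02  ] [ 0.616 -0.059  0.025]
187 261 266 [ 0.6113 -0.0597  0.041 ] [ 0.6136 -0.0607  0.02  ] [ 0.612 -0.059  0.038]
188 261 266 [ 0.6086 -0.0596  0.041 ] [ 0.611  -0.0607  0.02  ] [ 0.609 -0.058  0.042]
189 261 265 [ 0.6061 -0.0582  0.041 ] [ 0.6083 -0.0593  0.02  ] [ 0.606 -0.058  0.042]
190 260 265 [ 0.6035 -0.0569  0.041 ] [ 0.6057 -0.0579  0.02  ] [ 0.604 -0.056  0.041]
191 260 265 [ 0.6009 -0.0568  0.041 ] [ 0.603  -0.0578  0.02  ] [ 0.601 -0.055  0.042]
192 260 264 [ 0.5983 -0.0554  0.041 ] [ 0.6004 -0.0564  0.02  ]
[... 574 characters left out ...]
  0.041 ] [ 0.5818 -0.0519  0.02  ] [ 0.581 -0.05   0.036]
200 258 263 [ 0.5775 -0.051   0.041 ] [ 0.5792 -0.0518  0.02  ] [ 0.578 -0.05   0.036]
201 259 262 [ 0.5749 -0.0509  0.041 ] [ 0.5765 -0.0518  0.02  ] [ 0.577 -0.05   0.02 ]
202 259 262 [ 0.5723 -0.0508  0.041 ] [ 0.5739 -0.0517  0.02  ] [ 0.575 -0.051 -0.001]
scene box [((np.int32(249), np.int32(207)), array([ 0.654, -0.009,  0.05 ])), ((np.int32(240), np.int32(228)), array([ 0.729, -0.027,  0.05 ])), ((np.int32(195), np.int32(218)), array([ 0.701, -0.139,  0.05 ])), ((np.int32(205), np.int32(198)), array([ 0.627, -0.124,  0.05 ]))]
scene eye tip [ 0.58218844 -0.05330347  0.041     ] top eye tip [ 0.57832514 -0.05367408  0.02      ]
```

Call:
jog_arm(deltas=[[0, 0, -0.09, 0, 0, 0, 1], [0, 0, -0.1, 0, 0, 0, 1], [0, 0, -0.1, 0, 0, 0, 1], [0, 0, -0.087, 0, 0, 0, 1], [0, 0, 0, -0.6, -2, 0, 1], [0, 0, 0, -1.06, -3.4, 0, 1], [0, 0, 0, -1.06, -3.4, 0, 1], [0, 0, 0, -1.06, -3.4, 0, 1], [0, 0, 0, -1.06, -3.4, 0, 1], [0, 0, 0, -1.06, -3.4, 0, 1], [0, 0, 0, -1.06, -3.4, 0, 1], [0, 0, 0, -1.06, -3.4, 0, 1]])

```text
t: 1.1
tool_pos: [0.3248, 0.3065, 0.2527]
tool_rot: [-0.073, -3.14, 0.001]
contact_force: [1.5, -0.2, -0.5]
opening: 0.0854
```

Call:
jog_arm(deltas=[[0, 0, 0, -1.06, -3.4, 0, 1], [0, 0, 0, -1.06, -3.4, 0, 1], [0, 0, 0, -1.06, -3.4, 0, 1], [0, 0, 0, -1.06, -3.4, 0, 1], [0, 0, 0, -1.06, -3.4, 0, 1], [0, 0, 0, -1.06, -3.4, 0, 1], [0, 0, 0, -1.06, -3.4, 0, 1], [0, 0, 0, -1.06, -3.4, 0, 1], [0, 0, 0, -1.06, -3.4, 0, 1], [0, 0, 0, -1.06, -3.4, 0, 1], [0, 0, 0, -1, -3, 0, 1], [0, 0, 0, 0, 0, 0, 1]])

```text
t: 2.1
tool_pos: [0.424, -0.071, 0.2529]
tool_rot: [-0.083, -3.14, 0.003]
contact_force: [-0.6, 0.9, 0.4]
opening: 0.0854
```

```bash
cat >> h.py <<'E'
from scipy.spatial.transform import Rotation
def delta(p,yaw):  # to world TCP p with tool y at angle yaw (deg), tool down
    o=ctrl.get_obs(); R=Rotation.from_rotvec(o["tool_rot"]).as_matrix(); y=np.radians(yaw)
    Y=np.array([np.cos(y),np.sin(y),0]);Z=np.array([0,0,-1.]);G=np.c_[np.cross(Y,Z),Y,Z]
    print("t",o["t"],"pos",o["tool_pos"].round(4),"F",o["contact_force"].round(2),"op",round(float(o["opening"]),4),"q6",o["q"][5].round(2),"yaw",np.degrees(np.arctan2(R[1,1],R[0,1])).round(2))
    print("turn",Rotation.from_matrix(R.T@G).as_rotvec().round(4),"shift cm",((R.T@(np.array(p)-o["tool_pos"]))*100).round(2),"in goal axes",((G.T@(np.array(p)-o["tool_pos"]))*100).round(2))
E
python3 -c "
from h import *
delta([.473,-.2748,.10],87.3);print(ctrl.tcp_to_tips)"
```

```text
t 2.1 pos [ 0.424  -0.071   0.2529] F [-0.58  0.93  0.44] op 0.0854 q6 -1.86 yaw 86.98
turn [-0.0017 -0.0007 -0.0056] shift cm [ -5.98 -20.06  15.32] in goal axes [ -5.86 -20.12  15.29]
0.022
```

Call:
jog_arm(deltas=[[0, 0, -0.006, -0.75, -2.5, 0.8, 1], [0, 0, 0, -0.75, -2.5, 1.5, 1], [0, 0, 0, -0.75, -2.5, 1.5, 1], [0, 0, 0, -0.75, -2.5, 1.5, 1], [0, 0, 0, -0.75, -2.5, 2, 1], [0, 0, 0, -0.75, -2.5, 2, 1], [0, 0, 0, -0.75, -2.5, 2, 1], [0, 0, 0, -0.75, -2.5, 2, 1], [0, 0, 0, 0, 0, 1.5, 0.8], [0, 0, 0, 0, 0, 0.5, 0.6], [0, 0, 0, 0, 0, 0, 0.6], [0, 0, 0, 0, 0, 0, 0.6]])

```text
t: 3.1
tool_pos: [0.4752, -0.2683, 0.1004]
tool_rot: [-0.063, -3.141, -0.001]
contact_force: [1.2, -0.3, -0.4]
opening: 0.0514
```

```bash
python3 -c "
from h import *
delta([.473,-.2748,.026],87.3)"
```

```text
t 3.1 pos [ 0.4752 -0.2683  0.1004] F [ 1.18 -0.33 -0.44] op 0.0514 q6 -2.18 yaw 87.71
turn [ 0.0005 -0.0004  0.0071] shift cm [ 0.19 -0.66  7.44] in goal axes [ 0.19 -0.66  7.44]
```

Call:
jog_arm(deltas=[[0, 0, 0.007, 0.19, -0.66, 0.5, 0.6], [0, 0, 0, 0, 0, 1, 0.6], [0, 0, 0, 0, 0, 1, 0.6], [0, 0, 0, 0, 0, 1, 0.6], [0, 0, 0, 0, 0, 1, 0.6], [0, 0, 0, 0, 0, 1, 0.6], [0, 0, 0, 0, 0, 1, 0.6], [0, 0, 0, 0, 0, 0.6, 0.6], [0, 0, 0, 0, 0, 0.3, 0.6], [0, 0, 0, 0, 0, 0, 0.6], [0, 0, 0, 0, 0, 0, 0.6]], grip_force=30)

```text
t: 4.02
tool_pos: [0.4732, -0.2758, 0.0263]
tool_rot: [0.075, 3.141, -0.0]
contact_force: [0.3, -0.7, 0.5]
opening: 0.0515
```

Call:
jog_arm(deltas=[[0, 0, 0, 0, 0, 0, 0.4], [0, 0, 0, 0, 0, 0, 0.3], [0, 0, 0, 0, 0, 0, 0.2], [0, 0, 0, 0, 0, 0, 0.1], [0, 0, 0, 0, 0, 0, 0], [0, 0, 0, 0, 0, 0, 0], [0, 0, 0, 0, 0, 0, 0], [0, 0, 0, 0, 0, 0, 0], [0, 0, 0, 0, 0, 0, 0], [0, 0, 0, 0, 0, 0, 0]])

```text
t: 4.85
tool_pos: [0.4735, -0.276, 0.027]
tool_rot: [0.075, 3.14, -0.001]
contact_force: [-0.4, -0.1, 6.1]
opening: 0.0134
```

Call:
jog_arm(deltas=[[0, 0, 0, 0, 0, -0.2, 0], [0, 0, 0, 0, 0, -0.3, 0], [0, 0, 0, 0, 0, 0, 0], [0, 0, 0, 0, 0, 0, 0], [0, 0, 0, 0, 0, 0, 0]])

```text
t: 5.27
tool_pos: [0.4727, -0.2754, 0.0309]
tool_rot: [-0.075, -3.14, -0.001]
contact_force: [-0.6, 0.0, 0.0]
opening: 0.0134
```

Run:
```python
from h import *
delta([.473,-.2748,.026],87.3)
I,D=vision.get_image("top");np.savez("top1.npz",I=I,D=D)
cv2.imwrite("pics/g1.png",cv2.resize(I[190:280,300:390,::-1],None,fx=6,fy=6,interpolation=cv2.INTER_CUBIC))
```

```text
t 5.2667 pos [ 0.4727 -0.2754  0.0309] F [-0.61  0.01  0.02] op 0.0134 q6 -2.19 yaw 87.26
turn [ 0.0005 -0.0007 -0.0007] shift cm [-0.02  0.06  0.49] in goal axes [-0.02  0.06  0.49]
```

View pics/g1.png

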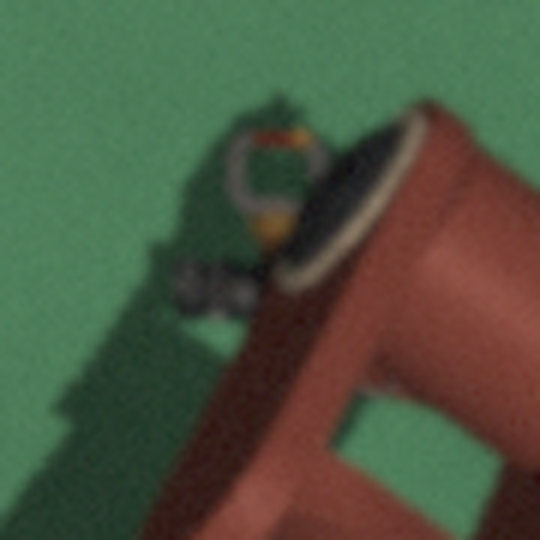

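The spoon is held, and the gate shows at about pixel (346.6,212.6). The next step is to work out the spoon's offset in the tool and the pre-approach move.

```bash
cat >> h.py <<'E'
def gate(I,z,u0,u1,v0,v1):
    I=I.astype(int); W=np.clip(I[...,0]-I[...,1],0,None)[v0:v1,u0:u1]; W=np.where(W>12,W,0); v,u=np.nonzero(W); w=W[v,u]
    return ray("top",np.average(u,weights=w)+u0,np.average(v,weights=w)+v0,z),len(u),u.min()+u0,u.max()+u0
E
python3 - <<'E'
from h import *
print(gate(np.load("top0.npz")["I"],.015,338,355,207,218))
g=gate(np.load("top1.npz")["I"],.0195,338,353,207,218);print(g)
o=ctrl.get_obs();R=Rotation.from_rotvec(o["tool_rot"]).as_matrix();print("gate in tool",(R.T@(g[0]-o["tool_pos"])).round(4))
delta([.475,-.035,.031],76.4)
E
```

```text
(array([ 0.54078033, -0.27853974,  0.015     ]), 31, np.int64(341), np.int64(351))
(array([ 0.54013591, -0.27900344,  0.0195    ]), 23, np.int64(342), np.int64(351))
gate in tool [-0.0675 -0.0004  0.0114]
t 5.3167 pos [ 0.4728 -0.2754  0.0309] F [-0.53  0.19 -0.82] op 0.0135 q6 -2.19 yaw 87.26
turn [ 0.0004 -0.0007  0.1896] shift cm [ 0.93 24.02  0.  ] in goal axes [ 5.440e+00  2.342e+01 -1.000e-02]
```

Call:
jog_arm(deltas=[[0, 0, 0.07, 0, 0, 0, 0], [0, 0, 0.07, 0.2, 0, 0, 0], [0, 0, 0.05, 0.5, 1, 0, 0], [0, 0, 0, 0.6, 2, 0, 0], [0, 0, 0, 0.6, 2.4, 0, 0], [0, 0, 0, 0.6, 2.4, 0, 0], [0, 0, 0, 0.6, 2.4, 0, 0], [0, 0, 0, 0.6, 2.4, 0, 0], [0, 0, 0, 0.6, 2.4, 0, 0], [0, 0, 0, 0.6, 2.4, 0, 0], [0, 0, 0, 0.54, 2, 0, 0], [0, 0, 0, 0, 1.6, 0, 0]])

```text
t: 6.32
tool_pos: [0.468, -0.0573, 0.0308]
tool_rot: [-0.371, -3.118, -0.001]
contact_force: [-0.5, -0.2, -1.0]
opening: 0.013
```

Call:
jog_arm(deltas=[[0, 0, 0, 0, 1.4, 0, 0], [0, 0, 0, 0, 1, 0, 0], [0, 0, 0, 0, 0, 0, 0], [0, 0, 0, 0, 0, 0, 0], [0, 0, 0, 0, 0, 0, 0]])

```text
t: 6.73
tool_pos: [0.4747, -0.0363, 0.0313]
tool_rot: [-0.373, -3.119, 0.001]
contact_force: [-0.4, -0.2, -0.7]
opening: 0.0132
```

Run:
```python
from h import *
delta([.475,-.035,.031],76.4)
I,D=vision.get_image("top");np.savez("top2.npz",I=I,D=D)
J,E=vision.get_image("scene");np.savez("scene2.npz",I=J,D=E)
a=cv2.resize(I[160:240,215:295,::-1],None,fx=5,fy=5,interpolation=cv2.INTER_CUBIC)
b=cv2.resize(J[140:220,190:270,::-1],None,fx=5,fy=5,interpolation=cv2.INTER_CUBIC)
cv2.imwrite("pics/g2.png",np.hstack([a,b]))
```

```text
t 6.7333 pos [ 0.4747 -0.0363  0.0313] F [-0.35 -0.2  -0.66] op 0.0132 q6 -1.57 yaw 76.36
turn [-0.0004 -0.0001 -0.0007] shift cm [0.   0.13 0.03] in goal axes [0.   0.13 0.03]
```

View pics/g2.png

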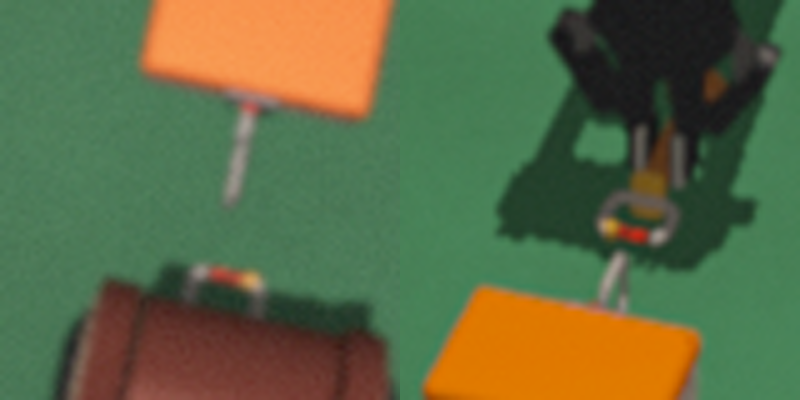

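The top crop shows the gate at about (233,275), facing the eye tip at (231,205). The eye's line extended meets the gate on its nose side. I check the lateral offset with numbers.

Run:
```python
from h import *
I=np.load("top2.npz")["I"];o=ctrl.get_obs();R=Rotation.from_rotvec(o["tool_rot"]).as_matrix();T=lambda p:(R.T@(p-o["tool_pos"])*1000).round(1)
g=gate(I,.0195,252,270,210,219);print("gate",T(g[0]),g[1:])
J=I.astype(int)
# steel/eye brightness centroid per row relative to green: use R channel minus background
for v in range(186,204):
    r=J[v,250:275,0]-np.median(J[v,[*range(240,252),*range(272,285)],0]); r=np.where(r>15,r,0)
    if r.sum(): u=(np.arange(250,275)*r).sum()/r.sum(); print(v,round(u,2),r.sum(),T(ray("top",u,v,.039)),T(ray("top",u,v,.02)))
# hook sides: row ~217-220
for v in range(214,224): print(v,J[v,248:275,0]-J[v,248:275,1])
```

```text
gate [-66.3   0.9  11.8] (39, np.int64(256), np.int64(266))
186 263.24 259.0 [-140.8   10.9   -7.7] [-143.2   10.5   11.3]
187 263.07 204.0 [-138.2   10.8   -7.7] [-140.5   10.4   11.3]
188 263.0 137.0 [-135.6   10.4   -7.7] [-137.8   10.    11.3]
189 262.7 177.0 [-132.8   10.6   -7.7] [-135.    10.2   11.3]
190 262.55 210.0 [-130.2   10.5   -7.7] [-132.3   10.1   11.3]
191 262.38 216.0 [-127.5   10.3   -7.7] [-129.6    9.9   11.3]
192 262.1 250.0 [-124.8   10.5   -7.7] [-126.9   10.1   11.3]
193 262.0 232.0 [-122.2   10.2   -7.7] [-124.2    9.8   11.3]
194 261.71 208.0 [-119.5   10.4   -7.7] [-121.4   10.    11.3]
195 261.5 212.0 [-116.8   10.4   -7.7] [-118.7   10.    11.3]
196 261.41 215.0 [-114.2   10.1   -7.7] [-116.     9.7   11.3]
197 261.1 235.0 [-111.5   10.3   -7.7] [-113.3    9.9   11.3]
198 260.93 215.0 [-108.8   10.2   -7.7] [-110.6    9.8   11.3]
199 260.66 145.0 [-106.1   10.4   -7.7] [-107.8   10.    11.3]
200 260.16 83.0 [-103.3   11.1   -7.7] [-104.9   10.7   11.3]
201 260.52 33.0 [-100.9    9.6   -7.7] [-102.5    9.2   11.3]
214 [-25 -21 -22 -19 -11   1   8  11  27
[... 409 characters left out ...]
3 -46 -47]
218 [-18 -18 -10  -8  -2   3  -5 -16 -20 -20 -23 -22 -20 -16 -13  -2   5   9
  10   2 -14 -31 -32 -35 -39 -41 -43]
219 [ -3  -7  -6  -1   1   1  -9 -15 -20 -21 -22 -23 -20 -25 -22 -19 -12  -3
   2  -1 -10 -24 -27 -29 -29 -32 -33]
220 [ 21  20  11  13  11   4  -1  -6 -11 -13 -15 -21 -25 -22 -22 -23 -14  -3
   1  -7 -13 -20 -22 -25 -24 -26 -25]
221 [ 32  33  28  24  25  17  13  11   8  -1  -7  -7 -11 -15 -16 -17 -11  -2
   1  -3 -12 -20 -25 -22 -22 -23 -19]
222 [ 42  39  37  35  32  32  30  27  23  21  17  12   9   6   3  -5   0   2
   4  -2 -10 -17 -25 -23 -26 -24 -22]
223 [ 41  42  39  39  39  36  36  39  32  35  34  28  27  24  22  17  15  16
  11   7  -7 -10 -14 -14 -20 -18 -20]
```

Run:
```python
from h import *
I=np.load("top2.npz")["I"];o=ctrl.get_obs();R=Rotation.from_rotvec(o["tool_rot"]).as_matrix();T=lambda p:(R.T@(p-o["tool_pos"])*1000).round(1)
for u,v in[(252.7,218),(266,218),(252.6,219),(266.3,219),(252.9,217),(258.5,214.5),(266,216)]: print(u,v,T(ray("top",u,v,.0195)))
J=I.astype(int)
for v in range(211,220): print(v,J[v,250:271,0])
J=np.load("top0.npz")["I"].astype(int)
for v in (216,217,218): print(v,J[v,333:360,0], [ray("top",u,v,.015)[1].round(4) for u in (338,353)])
# scene view: nose/gate and bar
S=np.load("scene2.npz")["I"]
for n,(u,v) in {"barTop":(190+620/5-.4,140+256/5-.4),"gateL":(190+608/5-80-.4,0)}.items(): pass
h=cv2.cvtColor(S,cv2.COLOR_RGB2HSV).astype(int);m=(h[...,0]<6)&(h[...,1]>150)&(h[...,2]>120);v,u=np.nonzero(m[175:195,225:250]);v+=175;u+=225
print("scene red",len(u),u.min(),u.max(),T(ray("scene",u.mean(),v.mean(),.0195)),T(ray("scene",u.min()-.5,v[u==u.min()].mean(),.0195)),T(ray("scene",u.max()+.5,v[u==u.max()].mean(),.0195)))
for q in [(233.6,191.2),(232.5,195)]: print("scene bar",T(ray("scene",*q,.0395)))
```

```text
252.7 218 [-54.2  19.9  11.8]
266 218 [-61.7 -14.4  11.8]
252.6 219 [-51.6  19.6  11.8]
266.3 219 [-59.3 -15.8  11.8]
252.9 217 [-56.9  19.9  11.8]
258.5 214.5 [-66.5   6.9  11.8]
266 216 [-66.8 -13.3  11.8]
211 [70 73 71 75 74 76 76 76 78 75 73 78 75 75 73 74 73 74 72 72 77]
212 [63 65 70 79 93 98 96 90 85 86 84 78 77 75 77 76 76 77 74 76 74]
213 [ 48  49  64  96 124 138 126 127 133 134 121 100  93  87  93  91  83  78
  76  75  75]
214 [ 40  48  73 112 142 148 145 155 173 171 155 140 137 138 142 142 121  91
  77  73  77]
215 [ 35  48  71 100 124 123 115 130 148 154 154 160 174 182 196 191 164 114
  88  76  76]
216 [ 37  49  72  87  86  78  71  80  93  99 110 128 152 172 194 199 177 133
  94  77  77]
217 [ 38  55  69  78  66  51  43  42  48  58  63  79  96 120 147 163 161 129
  91  72  72]
218 [ 43  61  73  75  62  45  40  34  37  40  41  46  50  68  88 110 120 105
  79  59  59]
219 [48 57 72 69 53 42 39 36 35 35 35 30 40 40 54 72 90 82 68 46 42]
216 [ 68  73  71  72  97 139 154 134  96  76  72  71  73  75  72  72  73  77
 116 151 153 120  85  75  72  73  71] [np.float64(-0.257), np.float64(-0.297)]
217 [ 71  72  71  72 101 143 158 135  95  71  69  69  71  71  73  69  68  77
 114 154 155 124  90  73  70  72  69] [np.float64(-0.2568), np.float64(-0.2968)]
218 [ 71  74  73  76 102 139 159 137  97  75  73  69  75  73  74  73  66  78
 113 153 162 124  89  73  73  69  69] [np.float64(-0.2567), np.float64(-0.2967)]
scene red 9 234 238 [-67.7   2.5  11.8] [-68.1  -5.2  11.8] [-66.1   8.5  11.8]
scene bar [-110.4    9.1   -8.2]
scene bar [-125.6   11.1   -8.2]
```

Both cameras put the bar at about y = +9 mm in the spoon frame, so I shift +1.5 mm sideways. Gate contact should come after about 36 mm of travel. I advance 30 mm first.

Call:
jog_arm(deltas=[[0, 0, 0, 0, 0.15, 0, 0], [0, 0, 0, -0.3, 0, 0, 0], [0, 0, 0, -0.4, 0, 0, 0], [0, 0, 0, -0.4, 0, 0, 0], [0, 0, 0, -0.4, 0, 0, 0], [0, 0, 0, -0.4, 0, 0, 0], [0, 0, 0, -0.4, 0, 0, 0], [0, 0, 0, -0.4, 0, 0, 0], [0, 0, 0, -0.3, 0, 0, 0], [0, 0, 0, 0, 0, 0, 0], [0, 0, 0, 0, 0, 0, 0], [0, 0, 0, 0, 0, 0, 0]])

```text
t: 7.83
tool_pos: [0.5041, -0.0413, 0.0312]
tool_rot: [-0.373, -3.119, -0.0]
contact_force: [0.1, 1.1, -1.6]
opening: 0.0132
```

Run:
```python
from h import *
delta([.475,-.035,.031],76.4)
J,E=vision.get_image("scene");I,D=vision.get_image("top");np.savez("top3.npz",I=I);np.savez("scene3.npz",I=J)
b=cv2.resize(J[160:210,205:265,::-1],None,fx=8,fy=8,interpolation=cv2.INTER_CUBIC)
a=cv2.resize(I[175:225,240:280,::-1],None,fx=8,fy=8,interpolation=cv2.INTER_CUBIC)
cv2.imwrite("pics/g3.png",np.hstack([a,b]))
```

```text
t 7.8333 pos [ 0.5041 -0.0413  0.0312] F [ 0.1   1.13 -1.57] op 0.0132 q6 -1.56 yaw 76.38
turn [-0.     -0.0004 -0.0004] shift cm [ 2.98 -0.07  0.02] in goal axes [ 2.98 -0.07  0.02]
```

View pics/g3.png

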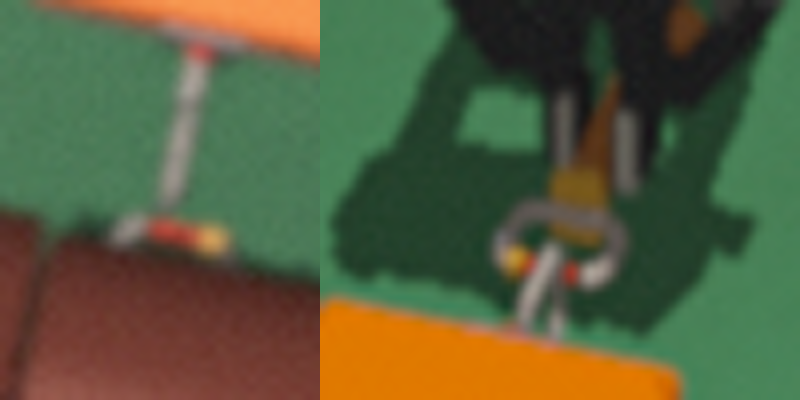

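The gate is a few mm short of the bar in both views. By eye in the top crop (bar (168,205–230), gate (148–212,235)) the bar sits nearer y = +5, so I measure again.

Run:
```python
from h import *
o=ctrl.get_obs();R=Rotation.from_rotvec(o["tool_rot"]).as_matrix();T=lambda p:(R.T@(p-o["tool_pos"])*1000).round(1)
I=np.load("top3.npz")["I"]
def hue(I,h0,h1,s,vv,u0,u1,v0,v1):
    h=cv2.cvtColor(cv2.resize(I[v0:v1,u0:u1],None,fx=8,fy=8,interpolation=cv2.INTER_CUBIC),cv2.COLOR_RGB2HSV).astype(int)
    m=(h[...,0]>=h0)&(h[...,0]<=h1)&(h[...,1]>s)&(h[...,2]>vv); v,u=np.nonzero(m); return (u+.5)/8-.5+u0,(v+.5)/8-.5+v0
for cam_,I,box in(("top",I,(256,272,200,208)),("top",np.load("top2.npz")["I"],(252,272,211,219)),("scene",np.load("scene3.npz")["I"],(225,245,186,197)),("scene",np.load("scene2.npz")["I"],(225,245,178,194))):
    off=np.array([29.8,1,0]) if 0 else 0
    for nm,hh in(("red",(0,7,140,110)),("brass",(13,26,110,130))):
        u,v=hue(I,*hh,*box)
        if len(u): print(cam_,nm,len(u),(u.mean().round(1),v.mean().round(1)),T(ray(cam_,u.mean(),v.mean(),.0195)),"ends",T(ray(cam_,u.min(),v[u==u.min()].mean(),.0195)),T(ray(cam_,u.max(),v[u==u.max()].mean(),.0195)))
I=np.load("top3.npz")["I"].astype(int)
for v in range(186,203):
    r=I[v,250:275,0]-np.median(I[v,[*range(246,252),*range(272,279)],0]); r=np.where(r>15,r,0)
    if r.sum(): u=(np.arange(250,275)*r).sum()/r.sum(); print(v,round(u,2),r.sum(),T(ray("top",u,v,.039)),end="; ")
S=np.load("scene3.npz")["I"].astype(int);print()
for v in range(187,200): print(v,S[v,225:245,2])
```

```text
top red 695 (np.float64(261.2), np.float64(203.8)) [-66.1   3.6  11.7] ends [-65.5  10.5  11.7] [-66.5  -3.5  11.7]
top brass 614 (np.float64(265.8), np.float64(204.5)) [-66.9  -8.7  11.7] ends [-70.5   3.1  11.7] [-67.8 -13.7  11.7]
top red 645 (np.float64(259.6), np.float64(214.9)) [-36.5   1.6  11.7] ends [-36.1   7.9  11.7] [-37.1  -5.   11.7]
top brass 533 (np.float64(264.1), np.float64(215.4)) [-37.7 -10.4  11.7] ends [-40.8   4.5  11.7] [-39.5 -14.6  11.7]
scene red 213 (np.float64(235.3), np.float64(193.6)) [-67.    6.9  11.7] ends [-69.4  -5.8  11.7] [-65.2   9.8  11.7]
scene brass 446 (np.float64(229.0), np.float64(192.0)) [-65.6 -11.4  11.7] ends [-69.1 -14.4  11.7] [-62.5  -7.7  11.7]
scene red 849 (np.float64(236.4), np.float64(186.4)) [-37.8   0.5  11.7] ends [-40.2  -6.8  11.7] [-35.5   7.5  11.7]
scene brass 488 (np.float64(231.8), np.float64(184.9)) [-35.4 -13.3  11.7] ends [-34.3 -17.7  11.7] [-32.6  -9.2  11.7]
186 263.21 271.0 [-111.2    8.6   -7.8]; 187 263.08 212.0 [-108.6    8.4   -7.8]; 188 262.98 139.0 [-105.9    8.1   -7.8]; 189 262.71 175.0 [-103.2    8.2  
[... 873 characters left out ...]
 44]
192 [ 45  65  95  80  52  32  56 114 144 118  77  48  50  71  89 109  95  66
  48  41]
193 [ 42  49  65  58  37  32  81 134 138 101  66  45  77 128 136 131  98  60
  44  40]
194 [ 43  44  44  43  31  55 112 143 117  86  58  43  90 142 141 119  80  48
  40  45]
195 [ 42  43  43  38  41  85 136 133  94  75  60  45  76 111 103  76  51  44
  42  44]
196 [ 45  44  41  40  53 109 144 115  72  72  62  46  50  62  55  45  42  41
  44  45]
197 [ 68  54  43  39  68 121 135  95  59  70  64  47  41  40  40  41  41  42
  42  41]
198 [ 84  72  53  45  77 125 117  75  64  83  69  47  40  42  43  42  42  45
  42  43]
199 [ 94  87  73  64  87 125 105  67  78 109  86  55  42  40  47  48  44  42
  43  44]
```

Call:
jog_arm(deltas=[[0, 0, 0, 0, 0, 0, 0], [0, 0, 0, 0, 0, 0, 0], [0, 0, 0, 0, 0, 0, 0]])

```text
t: 8.18
tool_pos: [0.5042, -0.0414, 0.0313]
tool_rot: [0.373, 3.119, -0.0]
contact_force: [-1.1, -1.2, -0.2]
opening: 0.0138
```

```bash
cat >> h.py <<'E'
def hue(I,h0,h1,s,vv,u0,u1,v0,v1):
    h=cv2.cvtColor(cv2.resize(I[v0:v1,u0:u1],None,fx=8,fy=8,interpolation=cv2.INTER_CUBIC),cv2.COLOR_RGB2HSV).astype(int)
    m=(h[...,0]>=h0)&(h[...,0]<=h1)&(h[...,1]>s)&(h[...,2]>vv); v,u=np.nonzero(m); return (u+.5)/8-.5+u0,(v+.5)/8-.5+v0
E
python3 - <<'E'
from h import *
RED,BR=(0,7,140,110),(13,26,110,130)
I=np.load("top0.npz")["I"]; f=(-0.04737,-.25243)
for n,p in(("red",(0,7,100,95)),("brass",(10,26,100,110))):
    u,v=hue(I,*p,336,356,208,217); q=ray("top",u.mean(),v.mean(),.015);e=[ray("top",k,212.5,.015)[1] for k in(u.min(),u.max())]
    l=f[0]*q[0]+f[1]; print("top0",n,len(u),"spoon y mm",1e3*(q[1]-l),1e3*(np.array(e)-l))
delta([.475,-.035,.031],76.4)
o=ctrl.get_obs();R=Rotation.from_rotvec(o["tool_rot"]).as_matrix();T=lambda p:(R.T@(p-o["tool_pos"])*1000).round(1)
for k in range(3):
    I,_=vision.get_image("top");print(ctrl.get_obs()["tool_pos"].round(4))
    for n,p in(("red",RED),("brass",BR)):
        u,v=hue(I,*p,256,272,200,208);print(n,len(u),T(ray("top",u.mean(),v.mean(),.0195)))
E
```

```text
top0 red 408 spoon y mm 3.593189111055106 [10.50631655 -3.50442297]
top0 brass 953 spoon y mm -5.292466046055488 [ 10.15533235 -14.19990193]
t 8.1833 pos [ 0.5042 -0.0414  0.0313] F [-1.07 -1.16 -0.23] op 0.0138 q6 -1.56 yaw 76.38
turn [-0.      0.     -0.0004] shift cm [ 2.99 -0.07  0.03] in goal axes [ 2.99 -0.07  0.03]
[ 0.5042 -0.0414  0.0313]
red 670 [-66.    3.9  11.8]
brass 644 [-66.9  -8.9  11.8]
[ 0.5042 -0.0414  0.0313]
red 637 [-66.1   3.8  11.8]
brass 651 [-67.   -8.8  11.8]
[ 0.5043 -0.0414  0.0313]
red 634 [-66.    3.7  11.8]
brass 653 [-67.1  -9.   11.8]
```

The top0 reference (red centre +3.6, ends +10.5 and -3.5) matches the current reading, so the earlier picture was taken while the arm was still moving. The bar is at y ≈ +7.8 in the spoon frame, which is right. I advance slowly.

Call:
jog_arm(deltas=[[0, 0, 0, -0.1, 0, 0, 0], [0, 0, 0, -0.1, 0, 0, 0], [0, 0, 0, -0.1, 0, 0, 0], [0, 0, 0, -0.1, 0, 0, 0], [0, 0, 0, -0.1, 0, 0, 0], [0, 0, 0, -0.1, 0, 0, 0], [0, 0, 0, -0.1, 0, 0, 0], [0, 0, 0, -0.1, 0, 0, 0]])

```text
t: 9.0
tool_pos: [0.5118, -0.0431, 0.0311]
tool_rot: [-0.372, -3.118, -0.0]
contact_force: [-2.4, 0.2, 0.6]
opening: 0.0131
```

Call:
jog_arm(deltas=[[0, 0, 0, -0.1, 0, 0, 0], [0, 0, 0, -0.1, 0, 0, 0], [0, 0, 0, -0.1, 0, 0, 0], [0, 0, 0, -0.1, 0, 0, 0]])

```text
t: 9.33
tool_pos: [0.5153, -0.044, 0.0308]
tool_rot: [-0.372, -3.118, -0.0]
contact_force: [-4.4, 1.5, -0.4]
opening: 0.0131
```

Call:
jog_arm(deltas=[[0, 0, 0, -0.1, 0, 0, 0], [0, 0, 0, -0.1, 0, 0, 0], [0, 0, 0, -0.1, 0, 0, 0], [0, 0, 0, 0, 0, 0, 0]])

```text
t: 9.67
tool_pos: [0.5188, -0.0451, 0.0311]
tool_rot: [-0.373, -3.119, 0.001]
contact_force: [-3.4, -0.2, -1.1]
opening: 0.0132
```

Call:
jog_arm(deltas=[[0, 0, 0, -0.1, 0, 0, 0], [0, 0, 0, -0.1, 0, 0, 0], [0, 0, 0, -0.1, 0, 0, 0], [0, 0, 0, -0.1, 0, 0, 0]])

```text
t: 10.0
tool_pos: [0.5229, -0.0461, 0.0314]
tool_rot: [0.373, 3.119, -0.001]
contact_force: [-4.7, -1.3, -0.3]
opening: 0.013
```

Call:
jog_arm(deltas=[[0, 0, 0, -0.1, 0, 0, 0], [0, 0, 0, -0.1, 0, 0, 0], [0, 0, 0, -0.1, 0, 0, 0]])

```text
t: 10.25
tool_pos: [0.527, -0.0471, 0.032]
tool_rot: [0.373, 3.116, -0.001]
contact_force: [0.8, 0.6, -1.2]
opening: 0.013
```

Call:
jog_arm(deltas=[[0, 0, 0, -0.1, 0, 0, 0], [0, 0, 0, -0.1, 0, 0, 0], [0, 0, 0, 0, 0, 0, 0]])

```text
t: 10.5
tool_pos: [0.5288, -0.047, 0.032]
tool_rot: [0.372, 3.117, 0.0]
contact_force: [0.1, 0.3, -0.8]
opening: 0.0136
```

The force dropped to zero, so the gate should have snapped shut behind the bar. I look to confirm.

Run:
```python
from h import *
delta([.5288,-.047,.031],76.4)
J,E=vision.get_image("scene");I,D=vision.get_image("top")
b=cv2.resize(J[165:215,205:265,::-1],None,fx=8,fy=8,interpolation=cv2.INTER_CUBIC)
a=cv2.resize(I[170:220,240:280,::-1],None,fx=8,fy=8,interpolation=cv2.INTER_CUBIC)
cv2.imwrite("pics/g4.png",np.hstack([a,b]))
```

```text
t 10.5 pos [ 0.5288 -0.047   0.032 ] F [ 0.11  0.34 -0.8 ] op 0.0136 q6 -1.56 yaw 76.38
turn [ 0.0005  0.0024 -0.0004] shift cm [0.  0.  0.1] in goal axes [0.  0.  0.1]
```

View pics/g4.png

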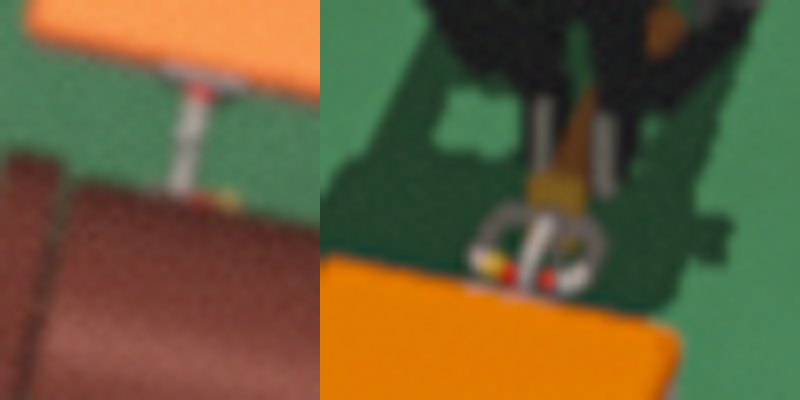

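The scene crop shows the bar (530,245) inside the loop, with the red gate straight across the mouth (490–555,270). Now I draw back gently.

Call:
jog_arm(deltas=[[0, 0, 0, 0, 0, 0, 0], [0, 0, 0, 0, 0, 0, 0], [0, 0, 0, 0.1, 0, 0, 0], [0, 0, 0, 0.1, 0, 0, 0], [0, 0, 0, 0.1, 0, 0, 0], [0, 0, 0, 0.1, 0, 0, 0], [0, 0, 0, 0.1, 0, 0, 0], [0, 0, 0, 0.1, 0, 0, 0], [0, 0, 0, 0.05, 0, 0, 0], [0, 0, 0, 0, 0, 0, 0]])

```text
t: 11.43
tool_pos: [0.5211, -0.0455, 0.0313]
tool_rot: [-0.373, -3.119, -0.0]
contact_force: [-0.3, -0.3, -1.7]
opening: 0.0134
```

Call:
jog_arm(deltas=[[0, 0, 0, 0.05, 0, 0, 0], [0, 0, 0, 0.05, 0, 0, 0], [0, 0, 0, 0.05, 0, 0, 0]])

```text
t: 11.68
tool_pos: [0.5198, -0.0452, 0.0313]
tool_rot: [0.373, 3.119, -0.0]
contact_force: [-0.2, -0.7, -1.0]
opening: 0.0132
```

Call:
jog_arm(deltas=[[0, 0, 0, 0.05, 0, 0, 0], [0, 0, 0, 0.05, 0, 0, 0]])

```text
t: 11.85
tool_pos: [0.5188, -0.0449, 0.0313]
tool_rot: [-0.373, -3.119, 0.0]
contact_force: [-0.3, 0.6, -1.0]
opening: 0.0132
```

Call:
jog_arm(deltas=[[0, 0, 0, 0.05, 0, 0, 0], [0, 0, 0, 0, 0, 0, 0]])

```text
t: 12.02
tool_pos: [0.5183, -0.0448, 0.0313]
tool_rot: [-0.373, -3.119, -0.0]
contact_force: [-0.4, 0.1, -0.7]
opening: 0.0133
```

Call:
jog_arm(deltas=[[0, 0, 0, 0.05, 0, 0, 0], [0, 0, 0, 0, 0, 0, 0]])

```text
t: 12.18
tool_pos: [0.5178, -0.0447, 0.0313]
tool_rot: [-0.373, -3.119, -0.0]
contact_force: [-0.4, 0.6, -0.1]
opening: 0.013
```

Call:
jog_arm(deltas=[[0, 0, 0, 0.05, 0, 0, 0], [0, 0, 0, 0, 0, 0, 0]])

```text
t: 12.35
tool_pos: [0.5173, -0.0446, 0.0313]
tool_rot: [-0.373, -3.119, -0.0]
contact_force: [0.3, -0.1, -1.6]
opening: 0.013
```

Call:
jog_arm(deltas=[[0, 0, 0, 0.05, 0, 0, 0], [0, 0, 0, 0, 0, 0, 0]])

```text
t: 12.52
tool_pos: [0.5168, -0.0444, 0.0313]
tool_rot: [-0.373, -3.119, -0.0]
contact_force: [-0.1, 0.7, -0.5]
opening: 0.0137
```

Call:
jog_arm(deltas=[[0, 0, 0, 0.05, 0, 0, 0], [0, 0, 0, 0, 0, 0, 0]])

```text
t: 12.68
tool_pos: [0.5163, -0.0443, 0.0313]
tool_rot: [-0.373, -3.119, -0.0]
contact_force: [-0.2, 0.0, -0.3]
opening: 0.0134
```

Call:
jog_arm(deltas=[[0, 0, 0, 0.05, 0, 0, 0], [0, 0, 0, 0, 0, 0, 0]])

```text
t: 12.85
tool_pos: [0.5159, -0.0442, 0.0313]
tool_rot: [-0.373, -3.119, -0.0]
contact_force: [0.6, -0.2, -0.7]
opening: 0.013
```

Call:
jog_arm(deltas=[[0, 0, 0, 0.05, 0, 0, 0], [0, 0, 0, 0, 0, 0, 0]])

```text
t: 13.02
tool_pos: [0.5154, -0.0441, 0.0313]
tool_rot: [0.373, 3.119, -0.0]
contact_force: [-0.1, -0.2, -0.5]
opening: 0.0132
```

Run:
```python
from h import *
delta([.5288,-.047,.031],76.4)
J,E=vision.get_image("scene");I,D=vision.get_image("top")
b=cv2.resize(J[165:215,205:265,::-1],None,fx=8,fy=8,interpolation=cv2.INTER_CUBIC)
a=cv2.resize(I[170:220,240:280,::-1],None,fx=8,fy=8,interpolation=cv2.INTER_CUBIC)
cv2.imwrite("pics/g5.png",np.hstack([a,b]))
```

```text
t 13.0167 pos [ 0.5154 -0.0441  0.0313] F [-0.06 -0.2  -0.52] op 0.0132 q6 -1.56 yaw 76.38
turn [-0.      0.0001 -0.0004] shift cm [-1.37  0.03  0.03] in goal axes [-1.37  0.03  0.03]
```

View pics/g5.png

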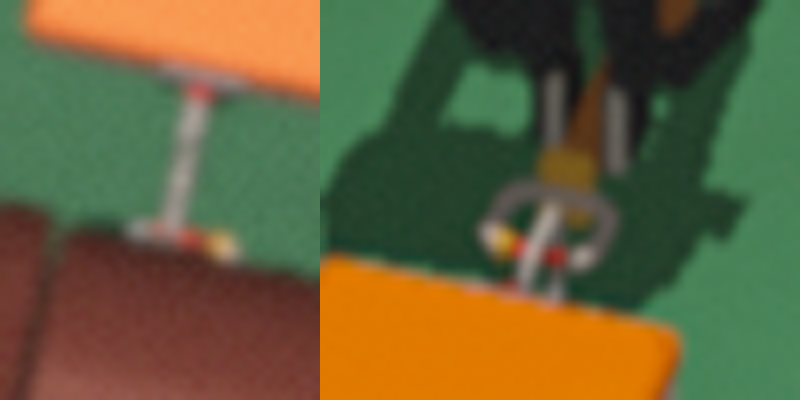

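The bar's tip (548,208) is still inside the loop, and the gate is shut across (500–565,250). I keep drawing back.

Call:
jog_arm(deltas=[[0, 0, 0, 0.05, 0, 0, 0], [0, 0, 0, 0, 0, 0, 0]])

```text
t: 13.28
tool_pos: [0.5152, -0.0441, 0.0314]
tool_rot: [0.373, 3.119, -0.0]
contact_force: [-0.3, 0.1, -2.1]
opening: 0.0133
```

Call:
jog_arm(deltas=[[0, 0, 0, 0.05, 0, 0, 0], [0, 0, 0, 0, 0, 0, 0]])

```text
t: 13.45
tool_pos: [0.515, -0.044, 0.0315]
tool_rot: [0.373, 3.118, -0.0]
contact_force: [2.8, -0.3, -1.5]
opening: 0.0135
```

Call:
jog_arm(deltas=[[0, 0, 0, 0.05, 0, 0, 0], [0, 0, 0, 0, 0, 0, 0]])

```text
t: 13.62
tool_pos: [0.5148, -0.0439, 0.0316]
tool_rot: [0.373, 3.117, -0.0]
contact_force: [5.1, -0.9, -3.5]
opening: 0.0133
```

The tug shows 5 N with the gate shut. I hold briefly, relax 4 mm and lower to the table.

Call:
jog_arm(deltas=[[0, 0, 0, 0, 0, 0, 0], [0, 0, 0, 0, 0, 0, 0], [0, 0, 0, 0, 0, 0, 0]])

```text
t: 13.87
tool_pos: [0.5148, -0.0439, 0.0317]
tool_rot: [0.373, 3.117, -0.0]
contact_force: [5.6, -0.2, -2.2]
opening: 0.0134
```

Call:
jog_arm(deltas=[[0, 0, 0, -0.1, 0, 0, 0], [0, 0, 0, -0.1, 0, 0, 0], [0, 0, 0, -0.1, 0, 0, 0], [0, 0, 0, -0.1, 0, 0, 0], [0, 0, 0, -0.1, 0, 0, 0], [0, 0, 0, 0, 0, 0.1, 0], [0, 0, 0, 0, 0, 0.1, 0], [0, 0, 0, 0, 0, 0.1, 0], [0, 0, 0, 0, 0, 0.05, 0], [0, 0, 0, 0, 0, 0, 0], [0, 0, 0, 0, 0, 0, 0]])

```text
t: 14.78
tool_pos: [0.5187, -0.0449, 0.0277]
tool_rot: [-0.373, -3.119, -0.0]
contact_force: [-0.2, 0.1, -1.0]
opening: 0.0134
```

Call:
jog_arm(deltas=[[0, 0, 0, 0, 0, 0.05, 0], [0, 0, 0, 0, 0, 0.05, 0], [0, 0, 0, 0, 0, 0, 0]])

```text
t: 15.03
tool_pos: [0.519, -0.0449, 0.027]
tool_rot: [0.373, 3.119, -0.0]
contact_force: [-1.2, 1.4, 1.4]
opening: 0.0136
```

Call:
jog_arm(deltas=[[0, 0, 0, 0, 0, 0, 0.2], [0, 0, 0, 0, 0, 0, 0.25], [0, 0, 0, 0, 0, 0, 0.3], [0, 0, 0, 0, 0, 0, 0.4], [0, 0, 0, 0, 0, 0, 0.5], [0, 0, 0, 0, 0, 0, 0.6], [0, 0, 0, 0, 0, 0, 0.6], [0, 0, 0, 0, 0, 0, 0.6]])

```text
t: 15.7
tool_pos: [0.5188, -0.0449, 0.0268]
tool_rot: [-0.373, -3.119, 0.0]
contact_force: [0.1, -0.5, -0.6]
opening: 0.0514
```

Call:
jog_arm(deltas=[[0, 0, 0, 0, 0, -0.5, 0.6], [0, 0, 0, 0, 0, -1, 0.6], [0, 0, 0, 0, 0, -1, 0.6], [0, 0, 0, 0, 0, -2, 0.6], [0, 0, 0, 0, 0, -2, 0.6], [0, 0, 0, 1, 0, -2, 0.6], [0, 0, 0, 2, 1, -2, 0.6], [0, 0, 0, 1, 3, -2, 0.6], [0, 0, 0, 0, 3, -1, 0.6], [0, 0, 0, 0, 3, 0, 0.6], [0, 0, 0, 0, 3, 0, 0.6], [0, 0, 0, 0, 3, 0, 0.6]])

```text
t: 16.7
tool_pos: [0.5184, 0.1215, 0.1641]
tool_rot: [0.372, 3.116, 0.001]
contact_force: [0.7, -0.1, -1.0]
opening: 0.0512
```

Call:
jog_arm(deltas=[[0, 0, 0, 0, 3, 0, 0.6], [0, 0, 0, 0, 3, 0, 0.6], [0, 0, 0, 0, 3, 0, 0.6], [0, 0, 0, 0, 2, 0, 0.6], [0, 0, 0, 0, 0, 0, 0.6], [0, 0, 0, 0, 0, 0, 0.6], [0, 0, 0, 0, 0, 0, 0.6]])

```text
t: 17.28
tool_pos: [0.5436, 0.2265, 0.1625]
tool_rot: [0.372, 3.119, -0.0]
contact_force: [-0.3, 0.2, 0.8]
opening: 0.0516
```

Run:
```python
from h import *
delta([.5288,-.047,.031],76.4)
J,E=vision.get_image("scene");I,D=vision.get_image("top")
b=cv2.resize(J[140:215,200:265,::-1],None,fx=6,fy=6,interpolation=cv2.INTER_CUBIC)
a=cv2.resize(I[170:245,235:300,::-1],None,fx=6,fy=6,interpolation=cv2.INTER_CUBIC)
cv2.imwrite("pics/g6.png",np.hstack([a,b]))
P=cloud("top",D)
for v in range(213,244,4): print(v,P[v,262:282:3,2].round(3))
```

```text
t 17.2833 pos [0.5436 0.2265 0.1625] F [-0.25  0.16  0.79] op 0.0516 q6 -1.06 yaw 76.38
turn [-0.0001  0.0007 -0.0004] shift cm [ -5.   -26.93  13.16] in goal axes [ -5.   -26.93  13.15]
213 [ 0.026 -0.002 -0.002 -0.003 -0.002 -0.002 -0.002]
217 [-0.003  0.003  0.003  0.001 -0.002  0.002 -0.002]
221 [-0.001 -0.002  0.004 -0.002  0.001  0.002  0.   ]
225 [-0.001 -0.    -0.001  0.001  0.001 -0.004  0.001]
229 [ 0.005 -0.001  0.001  0.001  0.001 -0.003  0.003]
233 [-0.     0.001 -0.    -0.002  0.001 -0.001  0.003]
237 [-0.002  0.001 -0.     0.001 -0.001 -0.004  0.001]
241 [ 0.     0.002 -0.005  0.     0.001 -0.004 -0.001]
```

View pics/g6.png

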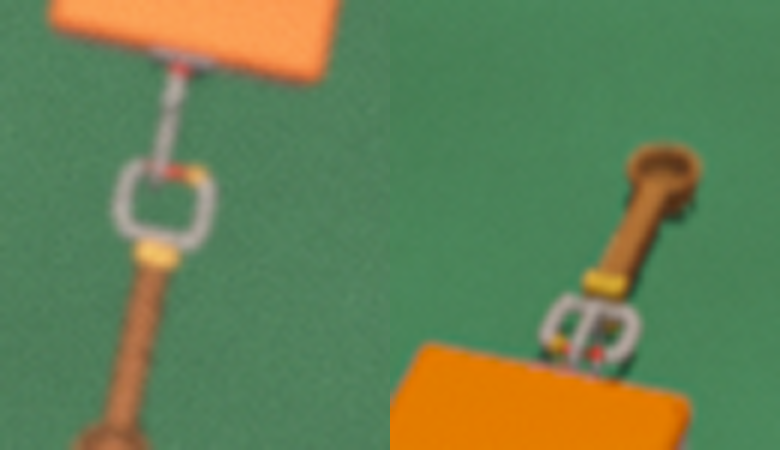

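The picture shows the bar inside the loop (top tip at about (157,175), inside the gate line), the red gate shut, the spoon lying free and the gripper clear. I hand in.

```bash
python3 -c "
from h import *
print(ctrl.finish_job())"
```

```text
the job is handed in; nothing more can be done
None
```

The spoon is clipped onto the spice box's eye, lying on the table and let go. I handed the job in at about 17.3 s of the 72 s allowed; no verdict was reported.

- **Clipping:** I gripped the handle, lifted it about 4 mm and lined the spoon up with the eye. I pushed in at 1 mm per step. The readings between moves peaked at about 5 N, and the force then fell to zero as the gate snapped shut.
- **Tug:** Drawing the spoon back gave 5.1 to 5.6 N on the shut gate, held for about a quarter of a second. I then relaxed it, lowered it to the table, opened the fingers and moved away.
- **Last checks:** The final pictures show the bar inside the loop, the gate straight across the mouth and the spoon resting on the table. The wrist force was back to noise level, below 1 N.
- **Disagreements:**
  - One lateral reading was about 2 mm off because that picture was taken while the arm was still settling. A repeat put the bar at about y = +7.8 mm in the spoon's frame, and I used that.
  - The gate met the bar on the way back 3 to 4 mm later than I had estimated.
- **Not checked:**
  - The gate angle, and the peak forces between readings, could not be read directly.
  - The final depth samples missed the spoon, so "lying flat" rests on the picture and the lowering height.
  - I kept clear of the teapot, glasses and dome but took no final measurement of their positions.

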